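# Restock the housing lane first-in-first-out with a check weighing

### The job

Restock the wire-sided lane first-in-first-out: first pull the old steel housing that is already in it forward until it stands against the front lip (the end nearer the robot). Then take the new housing out of the carton and stand it upright in the middle of the scale pan, let go for a good second so that it is weighed, and finally take it again and load it into the lane behind the old one, upright on the lane floor with its broad face to the front like the old one, and let go. Keep both housings upright throughout, do not press the pan down to its stop, and leave the spool, the jar and the wrench where they are.

Things in the scene. Friction and masses are not known exactly. Their poses are not given: they have to be found in the camera images.
- lane: Fixed open-topped lane, origin under its centre, x along it away from the robot, z up. 240 x 100 x 94 mm; floor at z 14 mm; inside x -110 to 110, y -35 to 35 mm. Front lip (-x end, nearer the robot) and back lip reach z 44 mm. Long sides: low rail and two 8 mm wires up to z 94 mm, level with a housing's top: fingers fit only before and behind a housing, not beside it.
- old: The old housing in the lane: plain closed sheet-steel box 48 (x) x 60 (y) x 80 mm tall, about 0.4 kg, loose; origin at the centre of its underside. Broad faces (60 x 80 mm, thin cover plate) look along its own x, at the start along the lane. Against the front lip its origin is at x -86 mm in the lane's frame. Starts near mid-lane with 40 mm or more free behind it.
- new: The new housing, identical in shape and size to the old one (48 x 60 x 80 mm, origin at the centre of its underside, broad faces along its own x), standing in the carton.
- carton: Fixed cardboard carton 120 (x) x 150 (y) x 90 mm tall, origin under its centre, floor 5 mm thick. White packing blocks (top at z 87 mm) leave a slot 56 mm wide (x), 140 mm long (y). The new housing stands in it, 4 mm beside each broad face, about 35 to 45 mm free at each narrow end: it can be gripped there only by its narrow ends (60 mm apart, along y).
- scale: Fixed bench scale, grey base 160 x 150 x 34 mm, origin at the centre of its underside, with a round steel pan above it.
- pan_top (a point): Centre of the top face of the scale pan: disc of 120 mm diameter, top 66 mm above the bench when empty; it moves with the pan.
- pan (a joint): How far the sprung pan has sunk, in m: 0 empty, stop at 0.022; spring about 500 N/m, so a housing sinks it 5 to 11 mm. The pan moves only straight down and does not tilt.
- spool: Bystander: white wire spool 80 mm in diameter, 62 mm tall, origin at the centre of its underside. Leave alone.
- jar: Bystander: jar 64 mm in diameter, 85 mm tall, origin at the centre of its underside. Leave alone.
- wrench: Bystander: wrench 180 mm long lying on the bench. Leave alone.
Not all that is in view belongs to the job. Leave any pink or purple look-alike of the old alone.

How it is judged:
On the way, in this order (a step that is already met when the one before it is completed fails the run):
1. the old housing stands upright against the lane's front lip (within 6 mm) (x of old in the frame of lane between -0.095 and -0.08 m and z of old in the frame of lane below 0.019 m and angle between old's own z axis and vertical below 0.08 rad and linear speed of old below 0.02 m/s), for 0.2 s.
2. the new housing stands released and at rest on the scale pan, within 12 mm of its centre, for half a second (horizontal distance between new and pan_top below 0.012 m and value of joint pan above 0.003 m and angle between new's own z axis and vertical below 0.08 rad and linear speed of new below 0.02 m/s and contact force between the fingers and new below 0.1 N), for 0.5 s.
At the end, for the whole second after the job is handed in: The old housing stands upright against the front lip (within 6 mm); the new one stands upright on the lane floor behind it (within 5 mm in height), between the lane's sides, its broad face square to the lane within 0.2 rad; both at rest and released; the scale pan is empty (all of step 1 and x of new in the frame of lane between -0.045 and 0.092 m and y of new in the frame of lane between -0.015 and 0.015 m and z of new in the frame of lane between 0.009 and 0.019 m and angle between new's own z axis and vertical below 0.08 rad and angle between the x axis of each of new, old and the x axis of lane, either way round below 0.2 rad and linear speed of new below 0.02 m/s and value of joint pan below 0.002 m); the robot touches nothing.
It fails at once if a housing is tipped by more than about 25 degrees (angle between any of new, old's own z axis and vertical above 0.45 rad).
It fails at once if the scale pan is pressed down to its stop (value of joint pan above 0.021 m).
It fails at once if the spool, jar or wrench is moved by more than 25 mm (distance of any of spool, jar, wrench from where it was at the start of the episode above 0.025 m).
It also fails if it takes over 66 s, if anything falls off the work surface, if the arm or the gripper's body presses on something with over 40 N, if the wrist force passes 120 N, or if a joint passes its speed limit or range.

### The arm

A 7-joint arm with a two-finger parallel gripper is mounted at the origin on the work surface. World frame = base frame: x ahead of the robot, y to its left, z up, the work surface at z = 0. Lengths are in m, angles in rad, forces in N, time in s.
With the tool pointing down it reaches from about 0.4 to 0.85 m from the base axis. Payload 10.4 kg.
Tool frame: the origin (TCP) lies at the very end of the fingers, on their centre line; the grasp point (between the pads) lies r.pinch_z behind it (r.pinch_z is the distance from the TCP to the grasp point, in m); z points along the fingers, x is the direction in which the jaws open and shut, and the axes are right-handed (so a half turn about z gives the same grasp; the last joint's range is limited). The gripper opens to 87 mm and grips with 3 to 60 N. Pads are 19 mm wide; open, the fingers measure 117 mm over their backs; the gripper's body (75 mm by 190 mm) begins 51 mm behind the grasp point.
Start: joints at [1.132, 0.332, -0.065, 1.46, 0.022, 1.35, -0.088], TCP at [0.252, -0.572, 0.223] pointing down, gripper open.
Joint ranges: [-2.6, 2.6], [-0.5, 2.12], [-1.47, 1.34], [0.16, 2.42], [-1.27, 4.41], [0.06, 2.06], [-2.6, 2.6]. Speed limits (rad/s): [2.22, 2.22, 2.79, 2.79, 3.14, 3.14, 3.14].

### API

Orientations are given as a unit quaternion [x, y, z, w].
In Python, from bench import r gives the robot as it stands.
- The arm moves only by the tool carry_out, never from a script. Its argument "increments" is text: rows parted by semicolons, each of 7 numbers parted by spaces: the turn, a rotation vector about the tool's x, y, z in degrees, then the shift along the tool's x, y, z in m, then the finger opening in m, from 0 to 0.087. A call has exactly 5 rows; each row is the pose to reach, as a shift and turn from the pose measured when the call began, along the tool's axes at that moment; what a row does not reach only later rows make up. A row lasts 1/8 s, in which the tool goes at most 62.5 mm and 10.7 degrees, less where a joint would pass 70% of its speed; a pose out of reach is approached as far as the arm can. A call with a gripper value outside its range is refused whole. The fingers move at their own pace and stop on an object; "squeeze" is the grip in N (left out, the last holds). Time passes only in rows, so rows that repeat a pose let the fingers close, or fill a call up. It gives the time, the measured TCP pose, the force and the opening at its end, in the units of the state.
- r.read_state(): the state, without advancing time (a new reading comes with each control period).
- r.camera(name): name is "scene" or "top" or "wrist"; returns (picture, depth): 384x512x3 uint8, blue, green, red; 384x512 float32, m along the optical axis (not along the pixel's ray), 0 where there is no reading.
- r.camera_model(name): a dict with "K" (3x3 intrinsics, pixels), "k1" (the pictures are not rectified: a ray, as slopes to the right and down, at radius r is drawn at 1 + k1 r^2 times it, then the intrinsics apply), "extrinsics" (4x4, takes a point from camera to world coordinates). Camera axes: x right, y down, z forward; pixel columns grow to the right and rows downward; lengths in m; the calibration is good to about 2 mm. A picture is of the moment at which its call begins: read the wrist's pose just before it. camera_model takes no time and is no camera call; for the wrist camera it gives the pose at the moment of the call.
- r.close_job(): hands the job in, once; it reports no verdict.
The state is a dict: "time": time; "joint_positions": joint angles; "joint_vel": joint speeds; "joint_torque": joint torques, N m; "ee_pos": TCP position; "eef_rot": TCP orientation; "ft_force": force on the tool from outside, world axes, zero at the start; "torque": the same for the moment, N m; "width": finger opening in m.
Only numpy, scipy, OpenCV 4.12 (cv2) and the standard library are available. Lean on these libraries where they do the work, as an engineer would, in place of code of your own. Each camera call takes 0.05 s, during which the arm holds its last target.

## Working session

There is one attempt and no reset: what is moved stays moved. The work goes in short steps, Python scripts to look and compute and a tool call to move; the robot and the scene stay as the last step left them, time stands still between calls to the robot, and variables do not carry over. Pictures are saved under pics/ and viewed, and the job is handed in when it is done.

Besides the shell and the picture viewer there is one more tool, called after "Call:" as name(argument=value, ...) on one line, values as JSON. carry_out: Moves the arm, as the interface text tells. Its arguments: {"type":"object","properties":{"increments":{"type":"string"},"squeeze":{"type":"number"}},"required":["increments"]}

```bash
ls; mkdir -p pics; python3 - <<'E'
from bench import r
import cv2,json
print(r.read_state(), r.pinch_z)
for n in ("scene","top"):
    p,d=r.camera(n); cv2.imwrite(f"pics/{n}0.png",p)
    m=r.camera_model(n); print(n,m)
E
```

```text
pics
{'time': 0.0, 'joint_positions': array([ 1.13233804,  0.3328852 , -0.06471582,  1.46095096,  0.02161484,
        1.34992165, -0.08850774]), 'joint_vel': array([-0.00166065, -0.00091958, -0.00026118, -0.00261272,  0.0002204 ,
        0.00241366,  0.00147693]), 'joint_torque': array([-3.38172058e-04, -6.23250461e+01,  2.46615621e-02, -3.89899671e+01,
       -6.12668367e-02,  3.98659345e-02,  1.18667708e-04]), 'ee_pos': array([ 0.25232021, -0.57136558,  0.22174107]), 'eef_rot': array([ 8.37855423e-01, -5.45891702e-01, -6.35935689e-04, -3.67451607e-04]), 'ft_force': array([-0.03955476,  1.21964804, -0.1241143 ]), 'torque': array([ 0.01557827,  0.01076313, -0.00127965]), 'width': 0.08700445637563589} 0.0187
scene {'K': array([[420.37717809,   0.        , 255.92668234],
       [  0.        , 420.37717809, 191.00900051],
       [  0.        ,   0.        ,   1.        ]]), 'k1': -0.13694653976878443, 'extrinsics': array([[ 0.83126109,  0.43179382, -0.35008441,  0.9142043 ],
       [ 0.55587351, -0.64920844,  0.51916572, -0.47872566],
       [-0.0031052 , -0.62616491, -0.77968447,  0.76810803],
       [ 0.        ,  0.        ,  0.        ,  1.        ]])}
top {'K': array([[434.36096731,   0.        , 251.16006084],
       [  0.        , 434.36096731, 196.93720621],
       [  0.        ,   0.        ,   1.        ]]), 'k1': -0.12808911750664673, 'extrinsics': array([[-0.02897806, -0.9823801 ,  0.18463375,  0.40609698],
       [-0.9995724 ,  0.02775658, -0.00919742,  0.01828667],
       [ 0.00391056, -0.18482132, -0.98276436,  1.28329117],
       [ 0.        ,  0.        ,  0.        ,  1.        ]])}
```

View pics/scene0.png

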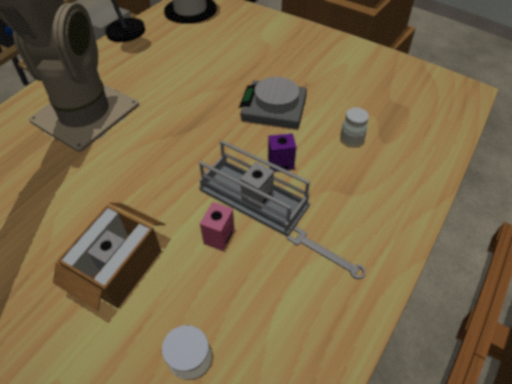

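View pics/top0.png

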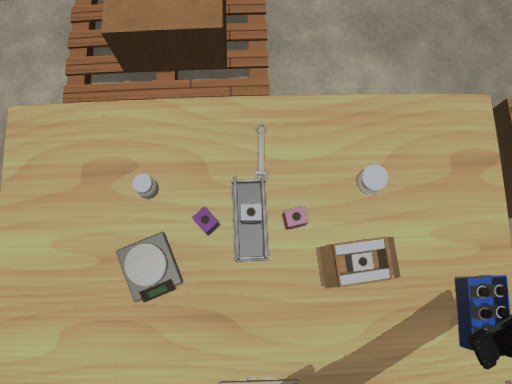

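The scene view shows the lane at (255,190), scale at (275,100), carton at (110,255) and spool at (187,350). The top view has the lane at (250,220), old housing (251,212), new (363,262), scale pan (146,264) and the two coloured look-alikes at (205,220) and (296,217). I'll enlarge the top view to measure.

```bash
cat > h.py <<'E'
import numpy as np, cv2
def ray(m,u,v):
    K=m["K"];x=(u-K[0,2])/K[0,0];y=(v-K[1,2])/K[1,1]
    rd=np.hypot(x,y); ru=rd
    for _ in range(30): ru=rd/(1+m["k1"]*ru**2)
    s=ru/rd if rd>0 else 1
    E=m["extrinsics"]; return E[:3,3],E[:3,:3]@np.array([x*s,y*s,1.])
def onz(m,u,v,z):
    o,d=ray(m,u,v); return o+d*(z-o[2])/d[2]
def proj(m,P):
    E=m["extrinsics"];c=E[:3,:3].T@(np.asarray(P)-E[:3,3]);x,y=c[0]/c[2],c[1]/c[2]
    s=1+m["k1"]*(x*x+y*y);K=m["K"];return K[0,0]*x*s+K[0,2],K[1,1]*y*s+K[1,2]
E
python3 - <<'E'
import cv2,numpy as np
p=cv2.imread("pics/top0.png")
a=cv2.resize(p[165:275,210:320],None,fx=5,fy=5,interpolation=cv2.INTER_CUBIC)
cv2.imwrite("pics/a.png",a)
b=cv2.resize(p[225:305,310:410],None,fx=6,fy=6,interpolation=cv2.INTER_CUBIC)
cv2.imwrite("pics/b.png",b)
c=cv2.resize(p[220:310,105:195],None,fx=6,fy=6,interpolation=cv2.INTER_CUBIC)
cv2.imwrite("pics/c.png",c)
E
```

```text
(no output)
```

View pics/a.png

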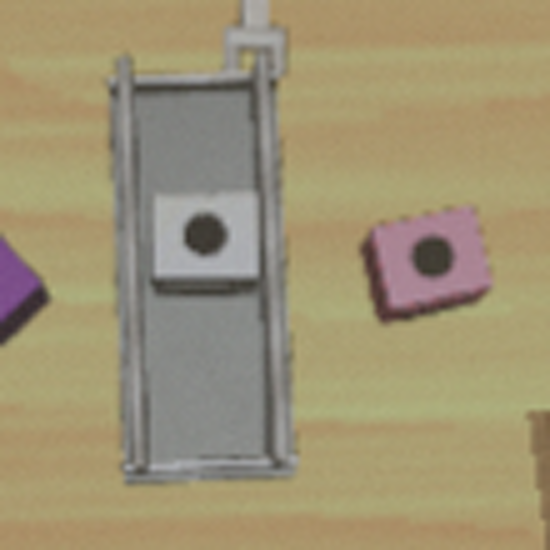

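View pics/b.png

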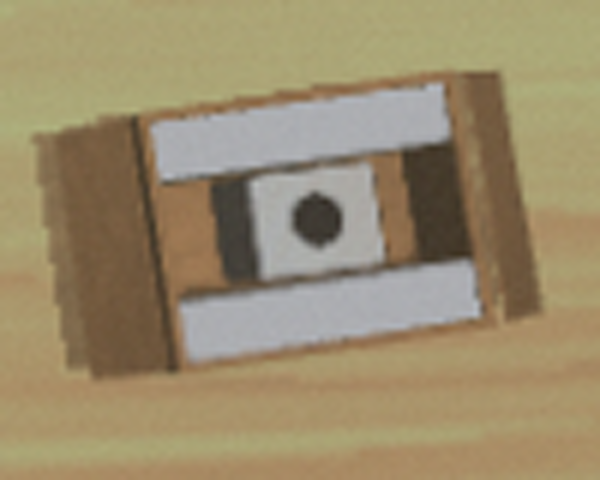

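View pics/c.png

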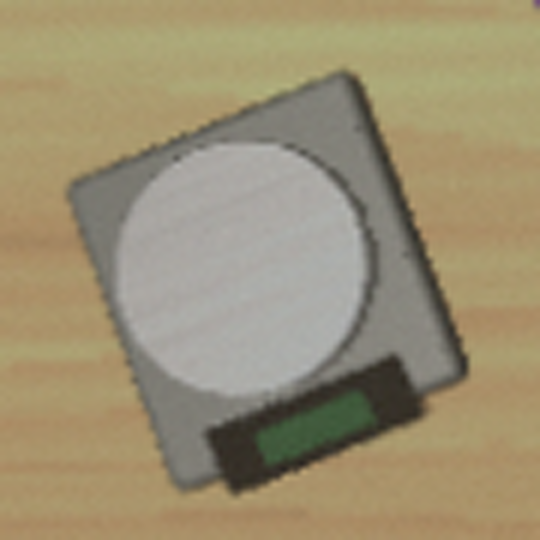

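Enlarged, the old top is at about (205,235), and the lane edges run slightly rotated. The new top is at (317,222) in a carton turned about 8 deg with fold-out flaps at both ends, and the pan circle is centred at (243,268).

```bash
python3 - <<'E'
from h import *
from bench import r
m=r.camera_model("top"); p=cv2.imread("pics/top0.png")
def q(u,v,x0,y0,f,z): return onz(m,x0+(u+.5)/f-.5,y0+(v+.5)/f-.5,z)[:2]
g=p.astype(int); 
# bright tops: white-ish low saturation
hsv=cv2.cvtColor(p,cv2.COLOR_BGR2HSV)
# lane wires top z=.094
for n,pts in dict(laneL=[(123,60),(140,470)],laneR=[(262,60),(282,465)]).items():
    a,b=[q(*t,210,165,5,.090) for t in pts]; print(n,a,b,np.degrees(np.arctan2(*(a-b)[::-1])))
for n,pts,z in [("oldtop",[(153,195),(257,192),(260,277),(152,282)],.094)]:
    P=np.array([q(*t,210,165,5,z) for t in pts]); print(n,P,P.mean(0))
print("front lip corners",[q(*t,210,165,5,.044) for t in [(127,472),(293,468)]],"back",[q(*t,210,165,5,.044) for t in [(110,83),(275,78)]])
P=np.array([q(*t,310,225,6,.085) for t in [(247,178),(373,162),(385,262),(262,281)]]);print("new",P,P.mean(0))
for a,b in ((0,1),(3,2),(0,3),(1,2)): d=P[b]-P[a];print(np.linalg.norm(d),np.degrees(np.arctan2(d[1],d[0])))
P=np.array([q(*t,310,225,6,.087) for t in [(150,125),(443,83),(481,318),(185,362)]]);print("blocks",P,P.mean(0))
for a,b in ((0,1),(3,2),(0,3),(1,2)): d=P[b]-P[a];print(np.linalg.norm(d),np.degrees(np.arctan2(d[1],d[0])))
print("pan",[q(*t,105,220,6,.066) for t in [(243,268),(116,268),(370,268),(243,141),(243,396)]])
print("jar",onz(m,144,184,.085),"spool",onz(m,373,178,.062),"purple",onz(m,206,218,.08),"pink",onz(m,296,216,.08))
_,d=r.camera("top")
def w(u,v):
    o,k=ray(m,u,v); return o+k*d[int(v),int(u)]
for u,v in [(325,268),(330,265),(395,255),(391,250),(331,278),(362,249),(146,264),(251,212),(250,240),(363,262)]: print(u,v,w(u,v).round(3))
E
```

```text
laneL [0.68998997 0.05325559] [0.46013301 0.04908146] 1.0403594475377846
laneR [ 0.68778295 -0.02514656] [ 0.4606148  -0.02851221] 0.8488127948653564
oldtop [[ 0.61156503  0.03813802]
 [ 0.6116207  -0.0196837 ]
 [ 0.56397669 -0.01976917]
 [ 0.5628921   0.03988478]] [0.58751363 0.00964248]
front lip corners [array([0.46128995, 0.05766426]), array([ 0.46083365, -0.03649821])] back [array([0.68733992, 0.06249957]), array([ 0.68761906, -0.03406058])]
new [[ 0.46218755 -0.26363722]
 [ 0.467337   -0.32336054]
 [ 0.42119366 -0.32578842]
 [ 0.41485518 -0.26767361]] [ 0.44139335 -0.29511495]
0.059944907538062246 -85.07204356173342
0.058459454658572725 -83.77545896620018
0.04750415969318058 -175.1257508678798
0.04620716869062422 -176.98810129618482
blocks [[ 0.48803309 -0.21946872]
 [ 0.50257571 -0.35875347]
 [ 0.3936914  -0.36864372]
 [ 0.37963307 -0.22943942]] [ 0.44098332 -0.29407633]
0.14004188838080564 -84.0393865393732
0.139912382118235 -84.23321562972731
0.10885761206951577 -174.7446891556434
0.10933256758241788 -174.8099180865834
pan [array([0.4516106, 0.3091369]), array([0.45268707, 0.36952586]), array([0.45041884, 0.24930292]), array([0.51094105, 0.30960811]), array([0.39253008, 0.30886336])]
jar [0.67723807 0.310537   0.085     ] spool [ 0.68172111 -0.35028146  0.062     ] purple [0.57581064 0.13502162 0.08      ] pink [ 0.57429789 -0.11696544  0.08      ]
325 268 [ 0.428 -0.194  0.063]
330 265 [ 0.435 -0.204  0.083]
395 255 [ 0.456 -0.398  0.057]
391 250 [ 0.469 -0.378  0.088]
331 278 [ 0.399 -0.207  0.076]
362 249 [ 0.475 -0.296  0.087]
146 264 [0.452 0.306 0.068]
251 212 [0.588 0.009 0.091]
250 240 [0.517 0.014 0.012]
363 262 [ 0.439 -0.296  0.087]
```

```bash
cat > go.py <<'E'
import sys,numpy as np
from scipy.spatial.transform import Rotation as R
from bench import r
# usage: go.py x y z jawyaw_deg : shift and turn in tool axes from here
s=r.read_state(); R0=R.from_quat(s["eef_rot"]); p=s["ee_pos"]
x,y,z,a=map(float,sys.argv[1:5]); best=None
for k in (0,180):
    t=np.radians(a+k); X=np.array([np.cos(t),np.sin(t),0]);Z=np.array([0,0,-1.]);Rt=R.from_matrix(np.c_[X,np.cross(Z,X),Z])
    v=np.degrees((R0.inv()*Rt).as_rotvec())
    print("turn",v.round(2),"q7",s["joint_positions"][6].round(2))
print("shift",R0.inv().apply(np.array([x,y,z])-p).round(4),"t",s["time"],"pos",p.round(4),"F",s["ft_force"].round(2),"w",s["width"].round(4))
E
python3 go.py 0.645 0.0125 0.17 -89
```

```text
turn [1.000e-02 6.000e-02 2.283e+01] q7 -0.09
turn [-9.0000e-02  2.0000e-02 -1.5717e+02] q7 -0.09Traceback (most recent call last):
  File "go.py", line 11, in <module>
    print("shift",R0.inv().apply(np.array([x,y,z])-p).round(4),"t",s["time"],"pos",p.round(4),"F",s["ft_force"].round(2),"w",s["width"].round(4))
                                                                                                                             ^^^^^^^^^^^^^^^^
AttributeError: 'float' object has no attribute 'round'
```

```bash
sed -i 's/s\["width"\].round(4)/round(s["width"],4)/' go.py; python3 go.py 0.645 0.0125 0.17 -89
```

```text
turn [1.000e-02 6.000e-02 2.283e+01] q7 -0.09
turn [-9.0000e-02  2.0000e-02 -1.5717e+02] q7 -0.09
shift [-0.3755 -0.5951  0.0524] t 0.15 pos [ 0.2523 -0.5715  0.222 ] F [ 0.15 -0.25 -0.23] w 0.0873
```

Call:
carry_out(increments="0 0 5 -0.03 -0.05 0.0 0.015; 0 0 10 -0.064 -0.1 0.0 0.015; 0 0 15 -0.096 -0.15 0 0.015; 0 0 20 -0.128 -0.2 0.01 0.015; 0 0 22.8 -0.16 -0.25 0.01 0.015", squeeze=10)

```text
time: 0.78
ee_pos: [0.4168, -0.3221, 0.2114]
eef_rot: [0.713, -0.702, -0.001, -0.0]
ft_force: [0.2, -0.3, -0.2]
width: 0.045
```

```bash
python3 go.py 0.645 0.0125 0.19 -89
```

```text
turn [ 0.08  0.08 -0.1 ] q7 -1.01
turn [ 1.300e-01 -1.200e-01  1.799e+02] q7 -1.01
shift [-0.331  -0.2334  0.0215] t 0.775 pos [ 0.4168 -0.3221  0.2114] F [ 0.2  -0.26 -0.15] w 0.045
```

Call:
carry_out(increments="0 0 0 -0.05 -0.035 0.005 0.015; 0 0 0 -0.1 -0.07 0.01 0.015; 0 0 0 -0.15 -0.105 0.01 0.015; 0 0 0 -0.2 -0.14 0.01 0.015; 0 0 0 -0.25 -0.175 0.01 0.015")

```text
time: 1.4
ee_pos: [0.5886, -0.0679, 0.2014]
eef_rot: [0.712, -0.702, -0.001, 0.0]
ft_force: [1.1, -0.0, 0.7]
width: 0.0154
```

```bash
python3 go.py 0.645 0.0125 0.19 -89
```

```text
turn [ 0.08  0.07 -0.13] q7 -1.61
turn [ 1.2000e-01 -1.3000e-01  1.7987e+02] q7 -1.61
shift [-0.0795 -0.0576  0.0115] t 1.4 pos [ 0.5886 -0.0679  0.2014] F [ 1.09 -0.02  0.7 ] w 0.0154
```

Call:
carry_out(increments="0 0 0 -0.02 -0.015 0.0 0.015; 0 0 0 -0.04 -0.03 0 0.015; 0 0 0 -0.065 -0.047 0.005 0.015; 0 0 0 -0.0795 -0.0576 0.01 0.015; 0 0 0 -0.0795 -0.0576 0.0115 0.015")

```text
time: 2.02
ee_pos: [0.6448, 0.0136, 0.189]
eef_rot: [0.713, -0.701, -0.002, 0.0]
ft_force: [0.7, -0.1, -0.8]
width: 0.0153
```

```bash
python3 go.py 0.645 0.0125 0.19 -89; python3 - <<'E'
from h import *
from bench import r
import pickle
for n in ("wrist","top"):
    m=r.camera_model(n);p,d=r.camera(n);cv2.imwrite(f"pics/{n}1.png",p)
    pickle.dump((m,d),open(f"pics/{n}1.pkl","wb"))
    print(m["extrinsics"].round(3))
E
```

```text
turn [ 0.16  0.11 -0.02] q7 -1.77
turn [ 1.7000e-01 -2.5000e-01  1.7998e+02] q7 -1.77
shift [ 0.0011 -0.0002 -0.001 ] t 2.025 pos [0.6448 0.0136 0.189 ] F [ 0.69 -0.1  -0.8 ] w 0.0153
[[ 0.017 -0.967 -0.255  0.714]
 [-1.    -0.017 -0.003  0.014]
 [-0.002  0.255 -0.967  0.351]
 [ 0.     0.     0.     1.   ]]
[[-0.029 -0.982  0.185  0.406]
 [-1.     0.028 -0.009  0.018]
 [ 0.004 -0.185 -0.983  1.283]
 [ 0.     0.     0.     1.   ]]
```

View pics/wrist1.png

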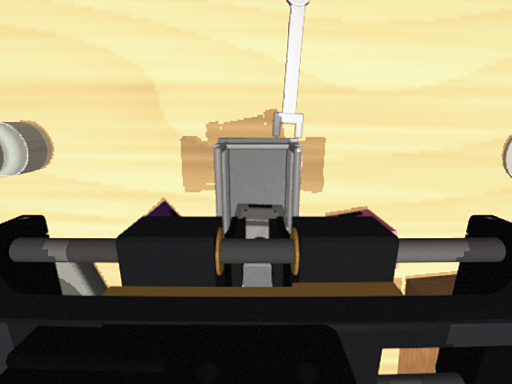

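View pics/top1.png

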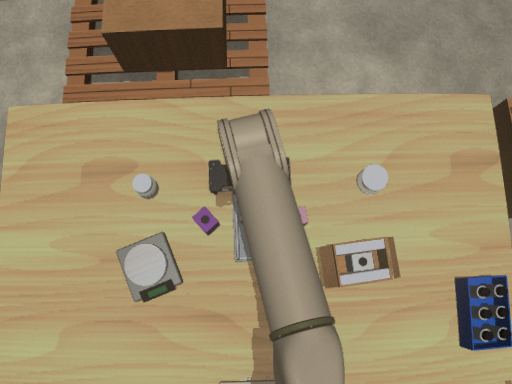

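The wrist view shows the lane's back end (back lip at rows ~138-146, columns 216-300), with the fingers centred over the lane. I'll zoom in on it to fix the lane position.

```bash
python3 - <<'E'
import cv2
p=cv2.imread("pics/wrist1.png")
cv2.imwrite("pics/w1z.png",cv2.resize(p[125:225,200:320],None,fx=6,fy=6,interpolation=cv2.INTER_CUBIC))
E
```

```text
(no output)
```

View pics/w1z.png

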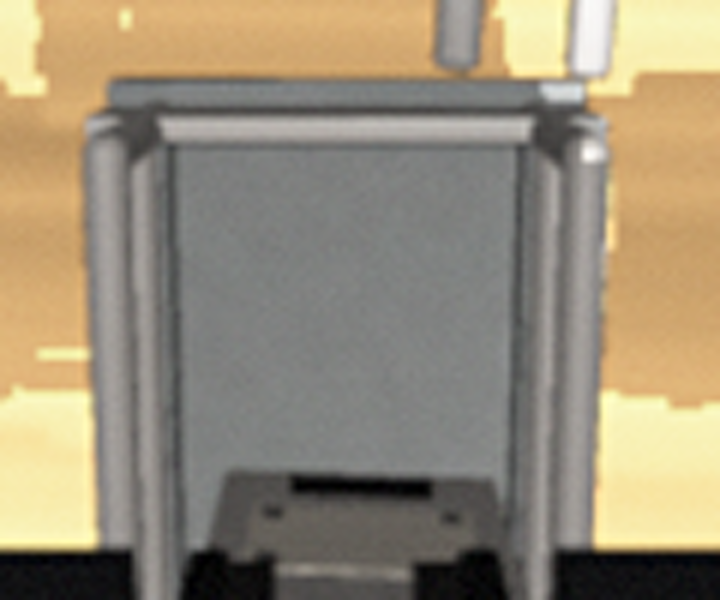

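```bash
python3 - <<'E'
from h import *
import pickle
m,d=pickle.load(open("pics/wrist1.pkl","rb"))
q=lambda u,v,z:onz(m,200+(u+.5)/6-.5,125+(v+.5)/6-.5,z).round(4)
print("bottom back",q(345,78,0),"lip outer",q(345,114,.044),"lip inner",q(345,144,.044))
for v in (200,400): print("wire",q(107 if v==200 else 112,v,.090),q(582 if v==200 else 577,v,.090))
print("floor edges",q(175,300,.014),q(515,300,.014))
print("old rear bottom",q(220,555,.014),q(505,555,.014),"rear top",q(232,470,.094),q(495,478,.094))
E
```

```text
bottom back [0.696  0.0143 0.    ] lip outer [0.6916 0.0141 0.044 ] lip inner [0.686 0.014 0.044]
wire [0.6805 0.0529 0.09  ] [ 0.6818 -0.0249  0.09  ]
wire [0.6467 0.0527 0.09  ] [ 0.6481 -0.0259  0.09  ]
floor edges [0.6494 0.0499 0.014 ] [ 0.6507 -0.023   0.014 ]
old rear bottom [0.5916 0.0404 0.014 ] [ 0.5927 -0.0234  0.014 ] rear top [0.6359 0.0321 0.094 ] [ 0.6353 -0.0122  0.094 ]
```

Call:
carry_out(increments="0 0 0 0.001 0 0.04 0.015; 0 0 0 0.001 0 0.08 0.015; 0.1 0.1 0 0.001 0 0.12 0.015; 0.1 0.1 0 0.001 0 0.145 0.015; 0.1 0.1 0 0.001 0 0.151 0.015")

```text
time: 2.75
ee_pos: [0.643, 0.0087, 0.0373]
eef_rot: [0.712, -0.703, -0.0, 0.002]
ft_force: [0.8, -1.0, 0.2]
width: 0.015
```

```bash
python3 go.py 0.523 0.0115 0.036 -89
```

```text
turn [ 0.17 -0.11 -0.27] q7 -1.82
turn [-1.7000e-01 -2.7000e-01  1.7973e+02] q7 -1.82
shift [-0.0043  0.12    0.0016] t 2.75 pos [0.643  0.0087 0.0373] F [ 0.78 -1.    0.21] w 0.015
```

Call:
carry_out(increments="0.2 0 -0.2 -0.004 0.012 0.0015 0.015; 0.2 0 -0.2 -0.004 0.024 0.0015 0.015; 0.2 0 -0.2 -0.004 0.036 0.0015 0.015; 0.2 0 -0.2 -0.004 0.048 0.0015 0.015; 0.2 0 -0.2 -0.004 0.06 0.0015 0.015")

```text
time: 3.38
ee_pos: [0.5827, 0.0118, 0.0365]
eef_rot: [0.713, -0.701, 0.001, 0.0]
ft_force: [1.9, 0.3, 1.6]
width: 0.0154
```

Call:
carry_out(increments="0 0 0 0 0.01 0 0.015; 0 0 0 0 0.02 0 0.015; 0 0 0 0 0.03 0 0.015; 0 0 0 0 0.04 0 0.015; 0 0 0 0 0.046 0 0.015")

```text
time: 4.0
ee_pos: [0.5361, 0.011, 0.0364]
eef_rot: [0.713, -0.701, 0.001, 0.0]
ft_force: [1.8, 0.3, 0.0]
width: 0.015
```

```bash
python3 go.py 0.523 0.0115 0.036 -89; python3 - <<'E'
from h import *
from bench import r
for n in ("scene",):
    p,d=r.camera(n);cv2.imwrite(f"pics/{n}2.png",cv2.resize(p[120:260,180:340],None,fx=4,fy=4,interpolation=cv2.INTER_CUBIC))
E
```

```text
turn [-0.09 -0.12 -0.08] q7 -1.82
turn [-1.9000e-01  1.4000e-01  1.7992e+02] q7 -1.82
shift [-0.0007  0.013   0.0004] t 4.0 pos [0.5361 0.011  0.0364] F [1.75 0.29 0.04] w 0.015
```

View pics/scene2.png

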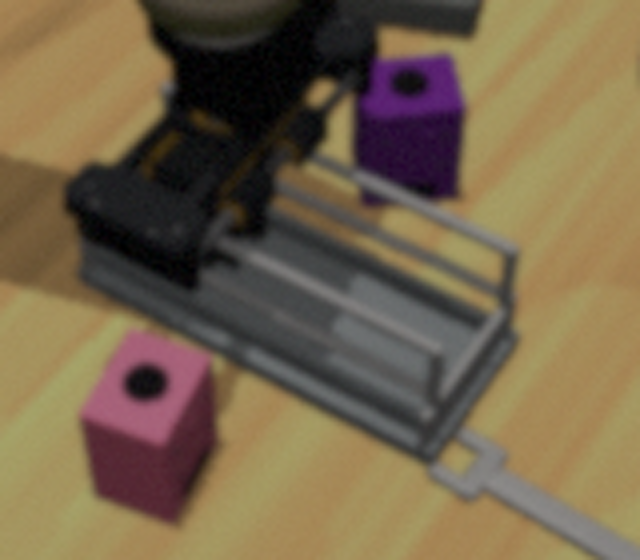

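The scene view shows the gripper over the front of the lane, pulling. The force is 1.8 N, so the old housing is sliding along. I'll continue slowly to the lip.

Call:
carry_out(increments="0 0 0 0 0.003 0 0.015; 0 0 0 0 0.006 0 0.015; 0 0 0 0 0.008 0 0.015; 0 0 0 0 0.01 0 0.015; 0 0 0 0 0.012 0 0.015")

```text
time: 4.68
ee_pos: [0.5249, 0.0109, 0.0369]
eef_rot: [0.713, -0.701, 0.002, -0.001]
ft_force: [10.2, -0.4, -1.7]
width: 0.015
```

Call:
carry_out(increments="0 0 0 0 -0.012 0 0.015; 0 0 0 0 -0.02 -0.002 0.015; 0 0 0 0 -0.02 -0.05 0.015; 0 0 0 0 -0.02 -0.1 0.02; 0 0 0 0 -0.02 -0.15 0.03")

```text
time: 5.3
ee_pos: [0.5441, 0.0116, 0.1883]
eef_rot: [0.713, -0.701, 0.002, -0.0]
ft_force: [1.0, -0.2, 1.4]
width: 0.0237
```

```bash
python3 go.py 0.441 -0.2945 0.19 -84.3
```

```text
turn [-0.16 -0.1  -4.77] q7 -1.74
turn [-1.5000e-01  2.5000e-01  1.7523e+02] q7 -1.74
shift [ 0.3044  0.1081 -0.0015] t 5.3 pos [0.5441 0.0116 0.1883] F [ 1.01 -0.21  1.43] w 0.0237
```

Call:
carry_out(increments="0 0 -1 0.05 0.018 0 0.05; 0 0 -2 0.1 0.036 0 0.087; 0 0 -3 0.15 0.054 0 0.087; 0 0 -4 0.2 0.072 0 0.087; 0 0 -4.8 0.25 0.09 0 0.087")

```text
time: 5.92
ee_pos: [0.4576, -0.2414, 0.1886]
eef_rot: [0.742, -0.671, 0.001, -0.0]
ft_force: [1.3, 0.7, 0.4]
width: 0.0721
```

```bash
python3 - <<'E'
from h import *
from bench import r
m=r.camera_model("top");p,d=r.camera("top");cv2.imwrite("pics/top3.png",cv2.resize(p[165:275,210:320],None,fx=5,fy=5,interpolation=cv2.INTER_CUBIC))
E
python3 go.py 0.441 -0.2945 0.19 -84.3
```

```text
turn [-0.03 -0.24 -0.37] q7 -1.1
turn [-3.8000e-01  4.0000e-02  1.7963e+02] q7 -1.1
shift [ 0.044   0.0173 -0.0015] t 5.975 pos [ 0.4542 -0.2491  0.1883] F [-3.21 -7.86  0.52] w 0.0763
```

View pics/top3.png

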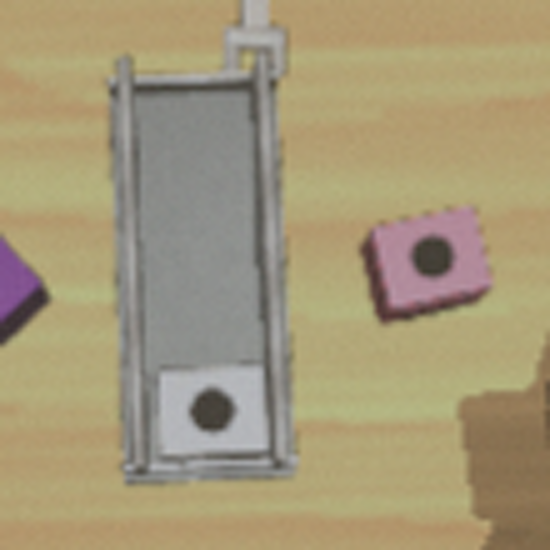

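The old housing now stands at the front lip, its top at (213,411) in the enlarged top view, upright and square. I'll put numbers on that and continue to the carton.

```bash
python3 - <<'E'
from h import *
from bench import r
m=r.camera_model("top")
q=lambda u,v,z:onz(m,210+(u+.5)/5-.5,165+(v+.5)/5-.5,z).round(4)
print([q(*t,.094) for t in [(160,369),(264,365),(268,454),(161,459)]])
E
python3 go.py 0.441 -0.2945 0.17 -84.3
```

```text
[array([0.5147, 0.0367, 0.094 ]), array([ 0.5153, -0.0204,  0.094 ]), array([ 0.4666, -0.0209,  0.094 ]), array([0.4656, 0.0374, 0.094 ])]
turn [-0.03 -0.24 -0.37] q7 -1.1
turn [-3.8000e-01  4.0000e-02  1.7963e+02] q7 -1.1
shift [0.0439 0.0174 0.0185] t 5.975 pos [ 0.4542 -0.2491  0.1883] F [-3.21 -7.86  0.52] w 0.0763
```

Call:
carry_out(increments="0 0 -0.2 0.02 0.008 0 0.087; 0 0 -0.4 0.035 0.014 0 0.087; 0 -0.2 -0.4 0.044 0.0173 0 0.087; 0 -0.2 -0.4 0.044 0.0173 0 0.087; 0 -0.2 -0.4 0.044 0.0173 0.0 0.087")

```text
time: 6.6
ee_pos: [0.4416, -0.2935, 0.1885]
eef_rot: [0.742, -0.67, 0.0, -0.0]
ft_force: [0.3, 0.4, -0.0]
width: 0.0873
```

```bash
python3 go.py 0.441 -0.2945 0.17 -84.3; python3 - <<'E'
from h import *
from bench import r
import pickle
n="wrist"
m=r.camera_model(n);p,d=r.camera(n);cv2.imwrite(f"pics/{n}4.png",p)
pickle.dump((m,d),open(f"pics/{n}4.pkl","wb"))
E
```

```text
turn [-0.03 -0.02  0.11] q7 -1.0
turn [ 3.0000e-02 -5.0000e-02 -1.7989e+02] q7 -1.0
shift [0.001  0.0007 0.0185] t 6.6 pos [ 0.4416 -0.2935  0.1885] F [ 0.3   0.4  -0.04] w 0.0873
```

View pics/wrist4.png

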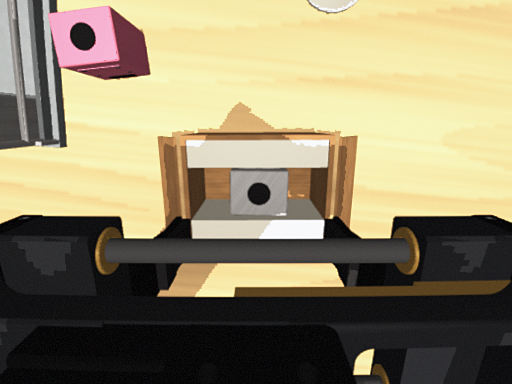

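The wrist view shows the new housing's top at cols 231-288, rows 169-215, dot at (259,194), with both fingers outside its narrow ends at the carton slot. The old housing measures -0.085 in the lane, so it is at the lip.

```bash
python3 - <<'E'
from h import *
import pickle
m,d=pickle.load(open("pics/wrist4.pkl","rb"))
for t in [(259,194),(233,169),(287,169),(231,215),(289,215)]: print(onz(m,*t,.085).round(4))
E
python3 go.py 0.441 -0.2945 0.03 -84.3
```

```text
[ 0.4406 -0.2961  0.085 ]
[ 0.4639 -0.2673  0.085 ]
[ 0.4694 -0.3216  0.085 ]
[ 0.4148 -0.2691  0.085 ]
[ 0.421 -0.33   0.085]
turn [-0.03 -0.03  0.12] q7 -1.0
turn [ 4.0000e-02 -5.0000e-02 -1.7988e+02] q7 -1.0
shift [0.0009 0.0007 0.1585] t 6.65 pos [ 0.4416 -0.2935  0.1885] F [0.17 0.15 0.15] w 0.0867
```

Call:
carry_out(increments="0 0 0 0.002 0.0005 0.035 0.087; 0 0 0 0.002 0.0005 0.07 0.087; 0 0 0 0.002 0.0005 0.105 0.087; 0 0 0 0.002 0.0005 0.135 0.087; 0 0 0 0.002 0.0005 0.157 0.087")

```text
time: 7.28
ee_pos: [0.4413, -0.2946, 0.0303]
eef_rot: [0.742, -0.67, -0.0, -0.0]
ft_force: [-0.8, -0.5, 0.3]
width: 0.0867
```

```bash
python3 go.py 0.441 -0.2955 0.03 -84.5
```

```text
turn [0.   0.03 0.38] q7 -1.04
turn [-4.0000e-02  1.0000e-02 -1.7962e+02] q7 -1.04
shift [0.0009 0.0004 0.0003] t 7.275 pos [ 0.4413 -0.2946  0.0303] F [-0.81 -0.52  0.28] w 0.0867
```

Call:
carry_out(increments="0 0 0.3 0.001 0.0004 0 0.06; 0 0 0.3 0.001 0.0004 0 0.05; 0 0 0.3 0.001 0.0004 0 0.05; 0 0 0.3 0.001 0.0004 0 0.05; 0 0 0.3 0.001 0.0004 0 0.05", squeeze=20)

```text
time: 7.9
ee_pos: [0.4416, -0.2959, 0.0313]
eef_rot: [0.741, -0.672, 0.001, -0.0]
ft_force: [-1.5, 0.9, 6.3]
width: 0.0599
```

```bash
python3 go.py 0.441 -0.2955 0.03 -84.5
```

```text
turn [-0.06 -0.02  0.08] q7 -1.05
turn [ 4.0000e-02 -1.0000e-01 -1.7992e+02] q7 -1.05
shift [-0.0004  0.0006  0.0013] t 7.9 pos [ 0.4416 -0.2959  0.0313] F [-1.51  0.95  6.34] w 0.0599
```

Call:
carry_out(increments="0 0 0 0 0 -0.005 0.05; 0 0 0 0 0 -0.015 0.05; 0 0 0 0 0 -0.03 0.05; 0 0 0 0 0 -0.055 0.05; 0 0 0 0 0 -0.085 0.05", squeeze=25)

```text
time: 8.52
ee_pos: [0.4413, -0.2957, 0.1176]
eef_rot: [0.741, -0.672, 0.0, -0.0]
ft_force: [0.3, -0.4, -2.8]
width: 0.06
```

Call:
carry_out(increments="0 0 0 0 0 -0.03 0.05; 0 0 0 0 0 -0.055 0.05; 0 0 0 0 0 -0.075 0.05; 0 0 0 0 0 -0.085 0.05; 0 0 0 0 0 -0.085 0.05")

```text
time: 9.15
ee_pos: [0.4414, -0.2958, 0.2033]
eef_rot: [0.741, -0.672, 0.001, -0.0]
ft_force: [-0.4, 0.5, -3.1]
width: 0.0598
```

```bash
python3 go.py 0.4515 0.309 0.2 -84.5; python3 - <<'E'
from h import *
from bench import r
p,d=r.camera("scene");cv2.imwrite(f"pics/scene5.png",cv2.resize(p[140:320,0:260],None,fx=3,fy=3,interpolation=cv2.INTER_CUBIC))
E
```

```text
turn [-0.1  -0.05  0.08] q7 -1.0
turn [ 8.0000e-02 -1.6000e-01 -1.7992e+02] q7 -1.0
shift [-0.6009 -0.0689  0.0028] t 9.15 pos [ 0.4414 -0.2958  0.2033] F [-0.41  0.5  -3.13] w 0.0598
```

View pics/scene5.png

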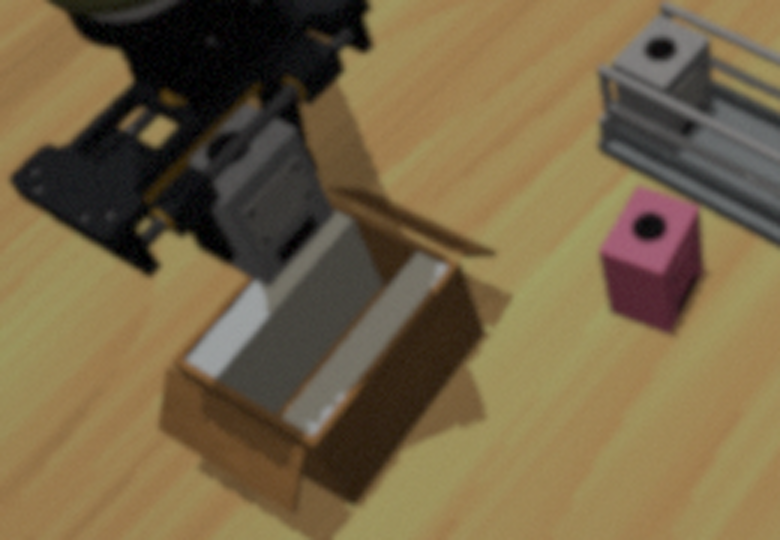

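The new housing hangs upright in the gripper, clear of the carton ((265,210) in the crop), and the old one is still at the front lip. Now I'll carry it to the scale.

Call:
carry_out(increments="0 0 0 -0.02 -0.002 -0.002 0.05; 0 0 0 -0.055 -0.006 -0.004 0.05; 0 0 0 -0.1 -0.011 -0.006 0.05; 0 0 0 -0.15 -0.017 -0.006 0.05; 0 0 0 -0.2 -0.023 -0.006 0.05")

```text
time: 9.82
ee_pos: [0.4437, -0.0917, 0.2078]
eef_rot: [0.741, -0.672, -0.0, 0.0]
ft_force: [0.3, 0.3, -3.4]
width: 0.0601
```

Call:
carry_out(increments="0 0 0 -0.05 -0.006 0 0.05; 0 0 0 -0.1 -0.012 0 0.05; 0 0 -2 -0.15 -0.018 0 0.05; 0 0 -5 -0.2 -0.024 0 0.05; 0 0 -8 -0.25 -0.029 0 0.05")

```text
time: 10.45
ee_pos: [0.4469, 0.1621, 0.2074]
eef_rot: [0.787, -0.617, -0.0, 0.0]
ft_force: [0.6, -0.2, -3.0]
width: 0.0598
```

```bash
python3 go.py 0.4515 0.309 0.18 -75
```

```text
turn [ 0.05 -0.01 -1.24] q7 -1.8
turn [-2.0000e-02 -8.0000e-02  1.7876e+02] q7 -1.8
shift [-0.1416 -0.0395  0.0273] t 10.45 pos [0.4469 0.1621 0.2074] F [ 0.58 -0.18 -2.99] w 0.0598
```

Call:
carry_out(increments="0 0 -0.5 -0.045 -0.012 0.004 0.05; 0 0 -1 -0.085 -0.024 0.01 0.05; 0 0 -1.2 -0.12 -0.034 0.02 0.05; 0 0 -1.2 -0.137 -0.038 0.027 0.05; 0 0 -1.2 -0.1416 -0.0395 0.027 0.05")

```text
time: 11.08
ee_pos: [0.4497, 0.3103, 0.1792]
eef_rot: [0.794, -0.608, -0.001, 0.001]
ft_force: [-0.7, 0.2, -4.2]
width: 0.0598
```

```bash
python3 go.py 0.4515 0.309 0.1 -75; python3 - <<'E'
from h import *
from bench import r
for n in ("scene","wrist"):
  p,d=r.camera(n)
  if n=="scene": p=cv2.resize(p[50:170,200:380],None,fx=4,fy=4,interpolation=cv2.INTER_CUBIC)
  cv2.imwrite(f"pics/{n}6.png",p)
E
```

```text
turn [ 0.19 -0.    0.13] q7 -2.16
turn [   0.      0.3  -179.87] q7 -2.16
shift [ 0.0017 -0.0017  0.0792] t 11.075 pos [0.4497 0.3103 0.1792] F [-0.71  0.17 -4.21] w 0.0598
```

View pics/scene6.png

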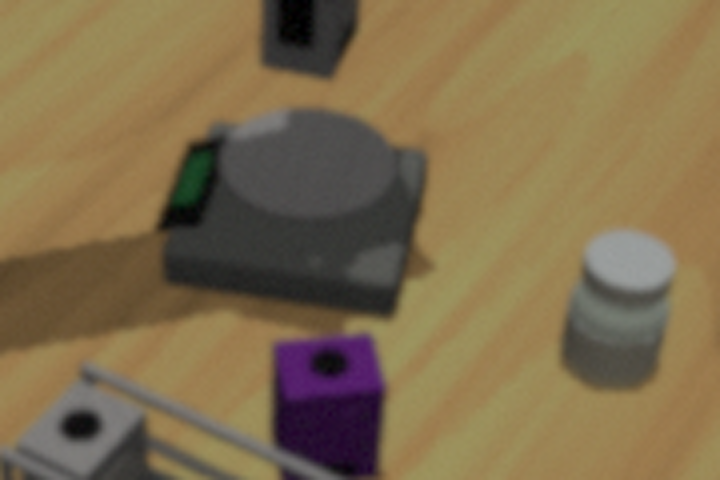

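View pics/wrist6.png

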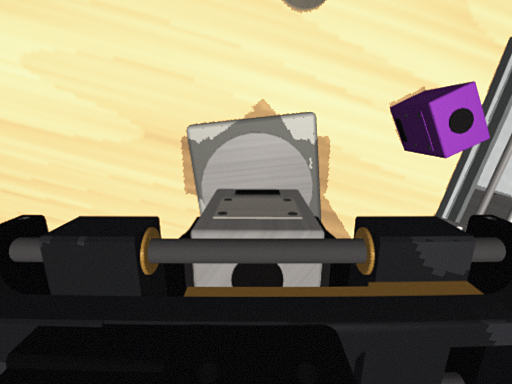

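The wrist view shows the housing (cols 195-325, row ~205) held square above the pan centred near col 258. The scene view shows it clear above the pan. I'll lower it.

Call:
carry_out(increments="0.1 0 0 0.001 -0.001 0.015 0.05; 0.2 0 0.1 0.0017 -0.0017 0.035 0.05; 0.2 0 0.1 0.0017 -0.0017 0.055 0.05; 0.2 0 0.1 0.0017 -0.0017 0.068 0.05; 0.2 0 0.1 0.0017 -0.0017 0.078 0.05")

```text
time: 11.8
ee_pos: [0.4528, 0.3077, 0.1013]
eef_rot: [0.793, -0.609, 0.001, -0.0]
ft_force: [-0.3, 0.3, -3.7]
width: 0.0598
```

```bash
python3 go.py 0.4515 0.309 0.0925 -75; python3 - <<'E'
from h import *
from bench import r
for n in ("scene",):
  p,d=r.camera(n)
  if n=="scene": p=cv2.resize(p[50:170,200:380],None,fx=4,fy=4,interpolation=cv2.INTER_CUBIC)
  cv2.imwrite(f"pics/{n}7.png",p)
E
```

```text
turn [-0.09 -0.03 -0.1 ] q7 -2.21
turn [-4.000e-02  1.300e-01  1.799e+02] q7 -2.21
shift [-0.0016  0.001   0.0088] t 11.8 pos [0.4528 0.3077 0.1013] F [-0.29  0.31 -3.71] w 0.0598
```

View pics/scene7.png

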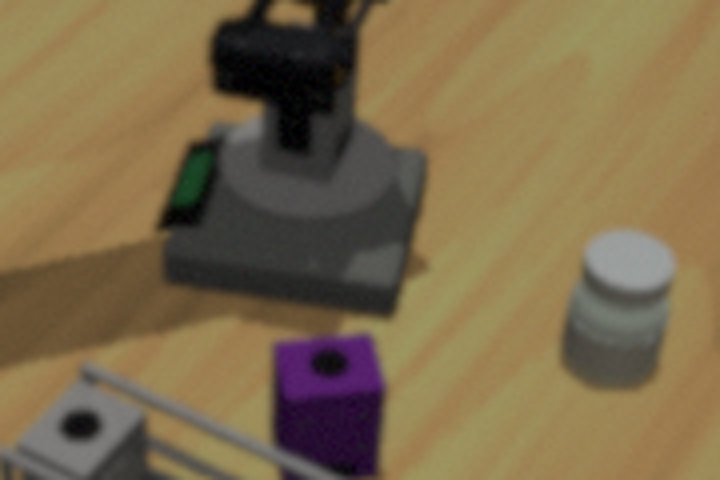

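The housing is just above the middle of the pan (crop (305,165)). I'll lower the last 9 mm and watch the force.

Call:
carry_out(increments="0 0 0 -0.0016 0.001 0.003 0.05; 0 0 0 -0.0016 0.001 0.006 0.05; 0 0 0 -0.0016 0.001 0.009 0.05; 0 0 0 -0.0016 0.001 0.011 0.05; 0 0 0 -0.0016 0.001 0.012 0.05")

```text
time: 12.48
ee_pos: [0.4512, 0.3089, 0.0885]
eef_rot: [0.793, -0.609, 0.0, -0.0]
ft_force: [-0.8, 0.5, -0.9]
width: 0.0596
```

Call:
carry_out(increments="0 0 0 0 0 0.001 0.05; 0 0 0 0 0 0.0015 0.05; 0 0 0 0 0 0.0015 0.066; 0 0 0 0 0 0.0015 0.076; 0 0 0 0 0 0.0015 0.087")

```text
time: 13.1
ee_pos: [0.4513, 0.3089, 0.0871]
eef_rot: [0.793, -0.609, 0.0, -0.0]
ft_force: [0.1, 0.4, -0.1]
width: 0.0787
```

Call:
carry_out(increments="0 0 0 0 0 0 0.087; 0 0 0 0 0 0 0.087; 0 0 0 0 0 -0.04 0.087; 0 0 0 0 0 -0.08 0.087; 0 0 0 0 0 -0.11 0.087")

```text
time: 13.72
ee_pos: [0.4514, 0.3092, 0.1989]
eef_rot: [0.793, -0.609, 0.001, -0.001]
ft_force: [0.2, 0.2, 0.1]
width: 0.0869
```

```bash
python3 go.py 0.4515 0.309 0.2 15; python3 - <<'E'
from h import *
from bench import r
import pickle
for n in ("scene","wrist"):
  m=r.camera_model(n);p,d=r.camera(n);pickle.dump((m,d),open(f"pics/{n}8.pkl","wb"));cv2.imwrite(f"pics/{n}8r.png",p)
  if n=="scene": p=cv2.resize(p[50:170,200:380],None,fx=4,fy=4,interpolation=cv2.INTER_CUBIC)
  cv2.imwrite(f"pics/{n}8.png",p)
E
```

```text
turn [ -0.1   -0.11 -90.09] q7 -2.15
turn [-0.11  0.1  89.91] q7 -2.15
shift [ 0.0003 -0.0001 -0.0011] t 13.725 pos [0.4514 0.3092 0.1989] F [0.21 0.2  0.13] w 0.0869
```

View pics/scene8.png

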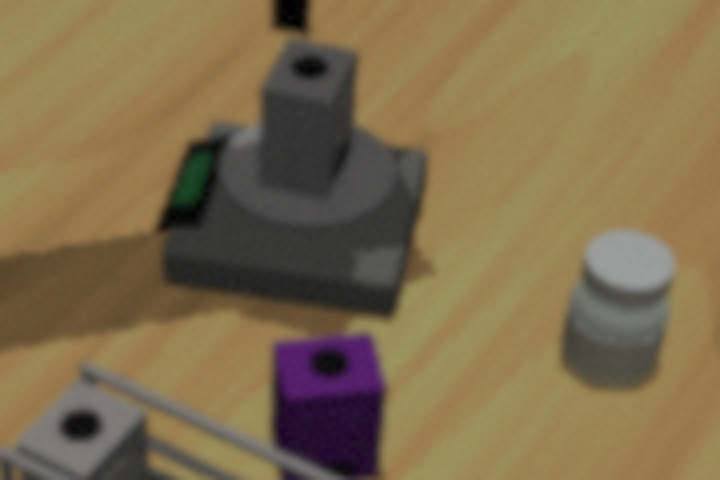

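View pics/wrist8.png

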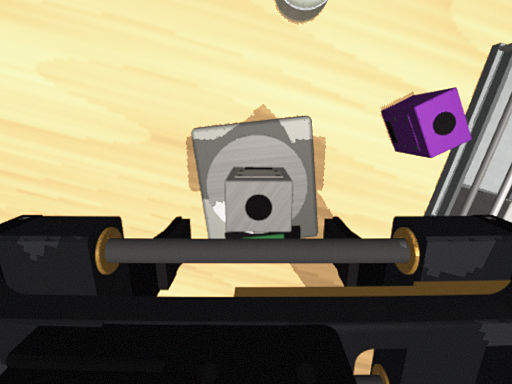

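The housing stands released and upright on the pan (wrist view: top dot (258,208), pan circle cols 206-309). I'll check the centring and turn 90 deg for the regrip. That turn takes over a second, which covers the weighing.

```bash
python3 - <<'E'
from h import *
import pickle
m,d=pickle.load(open("pics/wrist8.pkl","rb"))
zt=None
o,k=ray(m,245,185); print("depth top",(o+k*d[185,245]).round(4)); o,k=ray(m,270,215); print((o+k*d[215,270]).round(4))
o,k=ray(m,290,160); print("pan depth",(o+k*d[160,290]).round(4))
D=onz(m,258.5,208,.139);print("dot",D)
a=onz(m,206,185,.059);b=onz(m,309.5,180,.059);c=onz(m,258,135.5,.059);print(a,b,c)
# circle through 3 pts
A=np.c_[2*np.array([a[:2],b[:2],c[:2]]),np.ones(3)];s=np.linalg.solve(A,[(q[:2]**2).sum() for q in (a,b,c)]);print("pan c",s[:2],np.sqrt(s[2]+s[:2]@s[:2]))
t=[onz(m,u,v,.139) for u,v in [(226,181),(291,181),(225,233),(292,232)]];print(np.round(t,4))
E
```

```text
depth top [0.4674 0.3246 0.1407]
[0.4464 0.2963 0.1398]
pan depth [0.4909 0.2808 0.059 ]
dot [0.44981849 0.3078024  0.139     ]
[0.43706931 0.36808278 0.059     ] [0.47428675 0.25196461 0.059     ] [0.50806085 0.32359395 0.059     ]
pan c [0.44872405 0.30779486] 0.06140413101776187
[[0.4662 0.3414 0.139 ]
 [0.4808 0.2869 0.139 ]
 [0.4188 0.3312 0.139 ]
 [0.4356 0.2723 0.139 ]]
```

Call:
carry_out(increments="0 0 10 0 0 0 0.087; 0 0 20 0 0 0 0.087; 0 0 30 0 0 0 0.087; 0 0 40 0 0 0 0.087; 0 0 50 0 0 0 0.087")

```text
time: 14.45
ee_pos: [0.4509, 0.3052, 0.1835]
eef_rot: [-0.586, 0.81, -0.006, -0.016]
ft_force: [0.2, 1.1, -0.5]
width: 0.0873
```

```bash
python3 go.py 0.4515 0.309 0.2 15
```

```text
turn [   2.32   -0.49 -123.26] q7 -2.59
turn [-0.42 -1.98 56.72] q7 -2.59
shift [-0.0032  0.0007 -0.0166] t 14.45 pos [0.4509 0.3052 0.1835] F [ 0.16  1.06 -0.48] w 0.0873
```

I turned the wrong way: joint 7 is now near its -2.6 limit but still inside it. I'll turn back the other way.

Call:
carry_out(increments="0 0 -10 0 0 -0.01 0.087; 0.5 0 -20 0 0 -0.016 0.087; 0.5 0 -30 0 0 -0.016 0.087; 0.5 0 -40 0 0 -0.016 0.087; 0.5 0 -50 0 0 -0.016 0.087")

```text
time: 15.08
ee_pos: [0.4509, 0.3055, 0.1987]
eef_rot: [0.875, -0.484, 0.002, 0.015]
ft_force: [0.3, -0.1, -0.3]
width: 0.0873
```

```bash
python3 go.py 0.4505 0.3085 0.2 15
```

```text
turn [ 1.840e+00  4.000e-02 -7.293e+01] q7 -1.73
turn [ 5.0000e-02 -1.9900e+00  1.0706e+02] q7 -1.73
shift [-0.0028 -0.0012 -0.0014] t 15.075 pos [0.4509 0.3055 0.1987] F [ 0.27 -0.05 -0.31] w 0.0873
```

Call:
carry_out(increments="0.3 0 -10 -0.001 -0.0005 -0.001 0.087; 0.5 0 -20 -0.002 -0.001 -0.001 0.087; 0.8 0 -30 -0.0028 -0.0012 -0.001 0.087; 1.0 0 -40 -0.0028 -0.0012 -0.001 0.087; 1.3 0 -50 -0.0028 -0.0012 -0.001 0.087")

```text
time: 15.7
ee_pos: [0.4502, 0.3083, 0.1987]
eef_rot: [0.998, -0.066, 0.0, 0.005]
ft_force: [0.1, 0.1, -0.9]
width: 0.087
```

```bash
python3 go.py 0.4505 0.3085 0.2 15
```

```text
turn [  0.56   0.06 -22.59] q7 -0.86
turn [ 9.0000e-02 -7.8000e-01  1.5741e+02] q7 -0.86
shift [ 0.0003 -0.0002 -0.0013] t 15.7 pos [0.4502 0.3083 0.1987] F [ 0.1   0.15 -0.92] w 0.087
```

Call:
carry_out(increments="0.2 0 -8 0 0 0 0.087; 0.4 0 -16 0 0 0 0.087; 0.6 0 -22.6 0 0 0 0.087; 0.6 0 -22.6 0 0 0 0.087; 0.6 0 -22.6 0 0 0 0.087")

```text
time: 16.32
ee_pos: [0.4501, 0.3082, 0.1984]
eef_rot: [0.992, 0.129, -0.001, -0.0]
ft_force: [0.7, -0.2, -0.3]
width: 0.0867
```

```bash
python3 go.py 0.4505 0.3085 0.087 15; python3 - <<'E'
from h import *
from bench import r
import pickle
for n in ("wrist","scene"):
  m=r.camera_model(n);p,d=r.camera(n);pickle.dump((m,d),open(f"pics/{n}9.pkl","wb"));
  if n=="scene": p=cv2.resize(p[50:170,200:380],None,fx=4,fy=4,interpolation=cv2.INTER_CUBIC)
  cv2.imwrite(f"pics/{n}9.png",p)
E
```

```text
turn [-0.03  0.08 -0.14] q7 -0.47
turn [1.2000e-01 5.0000e-02 1.7986e+02] q7 -0.47
shift [ 6.000e-04 -1.000e-04  1.114e-01] t 16.325 pos [0.4501 0.3082 0.1984] F [ 0.74 -0.22 -0.32] w 0.0867
```

View pics/wrist9.png

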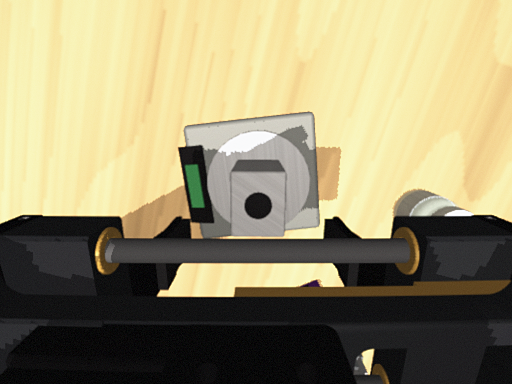

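View pics/scene9.png

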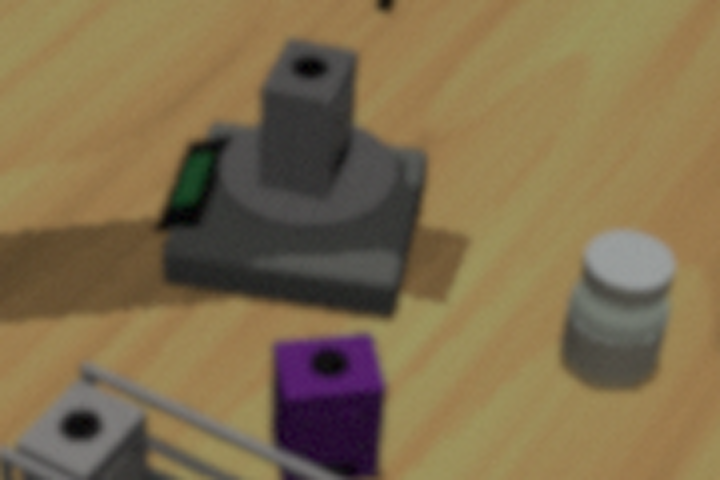

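The gripper is now square to the broad faces (housing cols 231-286, dot (258,206)), and the housing is still upright and centred. I'll descend and grip the broad faces.

Call:
carry_out(increments="0 0 0 0 0 0.025 0.087; 0 0 0 0 0 0.055 0.087; 0 0 -0.1 0.0006 0 0.085 0.087; 0 0 -0.1 0.0006 0 0.103 0.087; 0 0 -0.1 0.0006 0 0.111 0.087")

```text
time: 17.05
ee_pos: [0.4503, 0.3084, 0.0869]
eef_rot: [0.991, 0.13, -0.001, -0.0]
ft_force: [0.5, 1.0, -0.1]
width: 0.0872
```

Call:
carry_out(increments="0 0 0 0 0 0 0.07; 0 0 0 0 0 0 0.055; 0 0 0 0 0 0 0.05; 0 0 0 0 0 0 0.047; 0 0 0 0 0 0 0.042", squeeze=15)

```text
time: 17.68
ee_pos: [0.4505, 0.3085, 0.0871]
eef_rot: [0.991, 0.13, -0.001, -0.0]
ft_force: [0.3, -0.8, 0.4]
width: 0.0482
```

```bash
python3 go.py 0.4505 0.3085 0.087 15
```

```text
turn [-0.03  0.09 -0.01] q7 -0.49
turn [1.4000e-01 5.0000e-02 1.7999e+02] q7 -0.49
shift [0.     0.     0.0001] t 17.675 pos [0.4505 0.3085 0.0871] F [ 0.31 -0.8   0.36] w 0.0482
```

Call:
carry_out(increments="0 0 0 0 0 0 0.04; 0 0 0 0 0 0 0.04; 0 0 0 0 0 -0.004 0.04; 0 0 0 0 0 -0.01 0.04; 0 0 0 0 0 -0.02 0.04", squeeze=15)

```text
time: 18.3
ee_pos: [0.4501, 0.3082, 0.1072]
eef_rot: [0.991, 0.13, -0.001, 0.0]
ft_force: [0.3, 0.2, -2.5]
width: 0.0478
```

```bash
python3 go.py 0.4505 0.3085 0.087 15;  python3 - <<'E'
from h import *
from bench import r
import pickle
for n in ("scene",):
  m=r.camera_model(n);p,d=r.camera(n)
  if n=="scene": p=cv2.resize(p[50:170,200:380],None,fx=4,fy=4,interpolation=cv2.INTER_CUBIC)
  cv2.imwrite(f"pics/{n}10.png",p)
E
```

```text
turn [-0.01  0.15 -0.01] q7 -0.49
turn [2.4000e-01 2.0000e-02 1.7999e+02] q7 -0.49
shift [ 0.0005 -0.0002  0.0202] t 18.3 pos [0.4501 0.3082 0.1072] F [ 0.28  0.21 -2.48] w 0.0478
```

View pics/scene10.png

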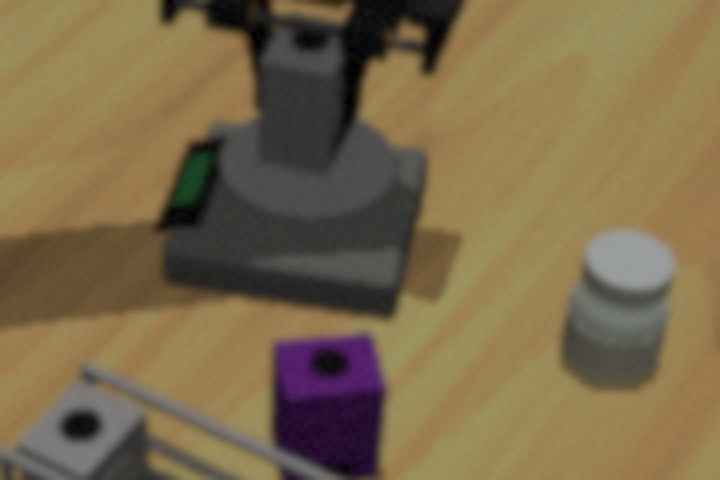

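It lifts upright off the pan (bottom edge at crop (295,165)), and the grip is at 48 mm. I'll go up.

Call:
carry_out(increments="0 0 0 0 0 -0.015 0.04; 0 0 0 0 0 -0.035 0.04; 0 0 0 0 0 -0.06 0.04; 0 0 0 0 0 -0.085 0.04; 0 0 0 0 0 -0.1 0.04")

```text
time: 18.98
ee_pos: [0.4513, 0.3091, 0.2111]
eef_rot: [0.991, 0.13, 0.001, -0.001]
ft_force: [0.3, -0.2, -3.0]
width: 0.0478
```

```bash
python3 go.py 0.602 0.0125 0.2 1;  python3 - <<'E'
from h import *
from bench import r
import pickle
for n in ("scene","wrist"):
  m=r.camera_model(n);p,d=r.camera(n)
  if n=="scene": p=cv2.resize(p[0:140,180:390],None,fx=3.5,fy=3.5,interpolation=cv2.INTER_CUBIC)
  cv2.imwrite(f"pics/{n}11.png",p)
E
```

```text
turn [-0.11 -0.09 13.99] q7 -0.46
turn [ 1.2000e-01 -1.6000e-01 -1.6601e+02] q7 -0.46
shift [0.0688 0.3255 0.0106] t 18.975 pos [0.4513 0.3091 0.2111] F [ 0.26 -0.22 -2.98] w 0.0478
```

View pics/wrist11.png

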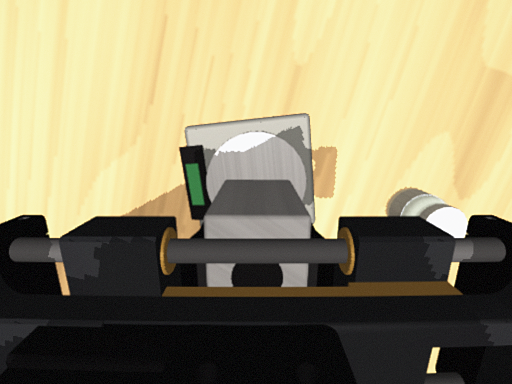

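View pics/scene11.png

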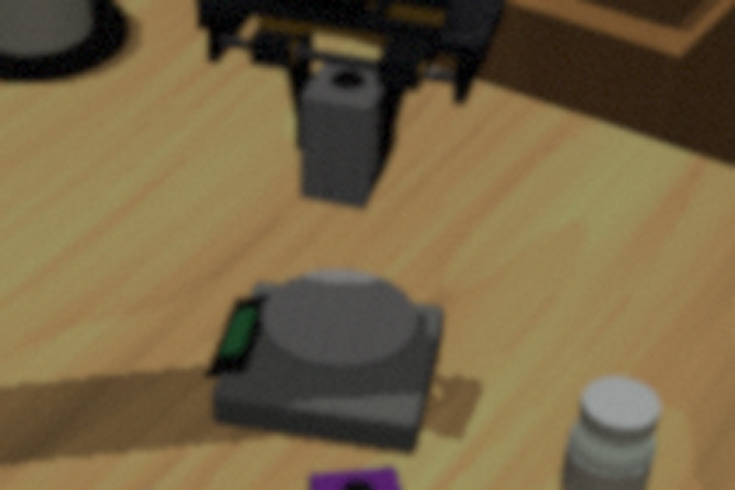

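Call:
carry_out(increments="0 0 1.5 0.004 0.02 0 0.04; 0 0 4 0.012 0.055 0 0.04; 0 0 7 0.021 0.1 0 0.04; 0 0 10 0.031 0.145 0 0.04; 0 0 12 0.04 0.19 0 0.04")

```text
time: 19.7
ee_pos: [0.5398, 0.1332, 0.2096]
eef_rot: [1.0, 0.024, 0.0, -0.001]
ft_force: [0.5, 0.3, -3.2]
width: 0.0479
```

```bash
python3 go.py 0.602 0.0127 0.2 1
```

```text
turn [-0.09 -0.04  1.8 ] q7 -0.29
turn [ 6.000e-02 -1.500e-01 -1.782e+02] q7 -0.29
shift [0.0563 0.1234 0.0094] t 19.7 pos [0.5398 0.1332 0.2096] F [ 0.51  0.33 -3.19] w 0.0479
```

Call:
carry_out(increments="0 0 0.5 0.018 0.04 0 0.04; 0 0 1 0.036 0.08 0 0.04; 0 0 1.8 0.05 0.108 0.004 0.04; 0 0 1.8 0.0563 0.12 0.009 0.04; 0 0 1.8 0.0563 0.1234 0.009 0.04")

```text
time: 20.32
ee_pos: [0.6014, 0.0121, 0.1991]
eef_rot: [1.0, 0.008, -0.001, -0.001]
ft_force: [-1.0, 0.3, -4.3]
width: 0.0481
```

```bash
python3 - <<'E'
from h import *
from bench import r
import pickle
for n in ("wrist","scene"):
  m=r.camera_model(n);p,d=r.camera(n);pickle.dump((m,d),open(f"pics/{n}12.pkl","wb"))
  if n=="scene": p=cv2.resize(p[60:240,170:340],None,fx=3.3,fy=3.3,interpolation=cv2.INTER_CUBIC)
  cv2.imwrite(f"pics/{n}12.png",p)
E
python3 go.py 0.602 0.0127 0.12 1
```

```text
turn [-0.12  0.01  0.05] q7 -0.09
turn [-2.0000e-02 -1.9000e-01 -1.7995e+02] q7 -0.09
shift [0.0005 0.0009 0.0801] t 20.425 pos [0.6015 0.0135 0.2001] F [ 0.41  0.42 -2.38] w 0.048
```

View pics/wrist12.png

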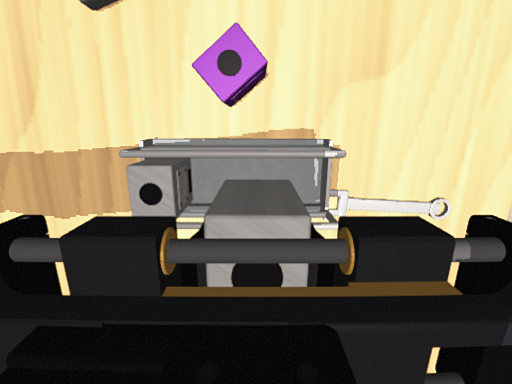

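View pics/scene12.png

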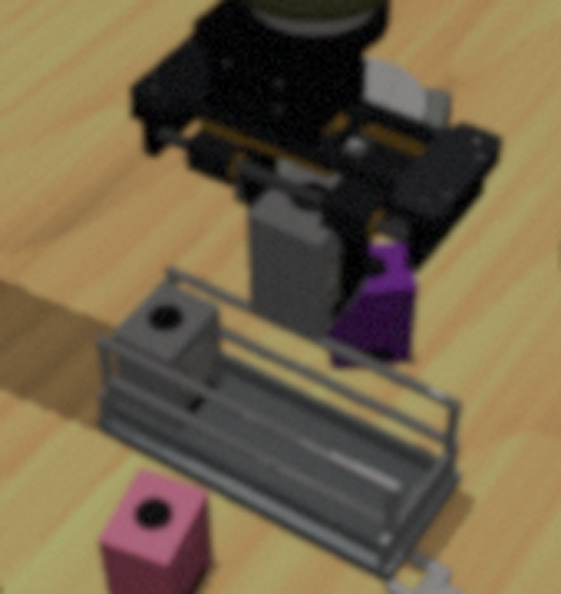

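The housing hangs over the free part of the lane (wrist view: its lower far edge at row ~181, old at (150,190)). I'll check the lateral offset of the housing in the grip.

```bash
python3 - <<'E'
from h import *
import pickle
m,d=pickle.load(open("pics/wrist12.pkl","rb"))
p=cv2.imread("pics/wrist12.png");cv2.imwrite("pics/w12z.png",cv2.resize(p[125:245,110:350],None,fx=3.3,fy=3.3,interpolation=cv2.INTER_CUBIC))
for t in [(258,181),(222,181),(296,181)]: print(onz(m,*t,.173).round(4))
for t in [(258,213)]: print("top?",onz(m,*t,.253).round(4))
print("wire far", onz(m,160,155,.09).round(4),onz(m,300,154,.09).round(4))
for t in [(210,190),(258,200),(258,260)]:
  o,k=ray(m,*t);print(t,(o+k*d[t[1],t[0]]).round(4))
E
```

```text
[0.6021 0.0405 0.173 ]
[0.5761 0.04   0.173 ]
[0.6296 0.0409 0.173 ]
top? [0.6019 0.0433 0.253 ]
wire far [0.5021 0.0484 0.09  ] [0.6449 0.0517 0.09  ]
(210, 190) [ 0.5388 -0.0066  0.0142]
(258, 200) [0.602  0.0416 0.2268]
(258, 260) [0.6018 0.0393 0.2866]
```

View pics/w12z.png

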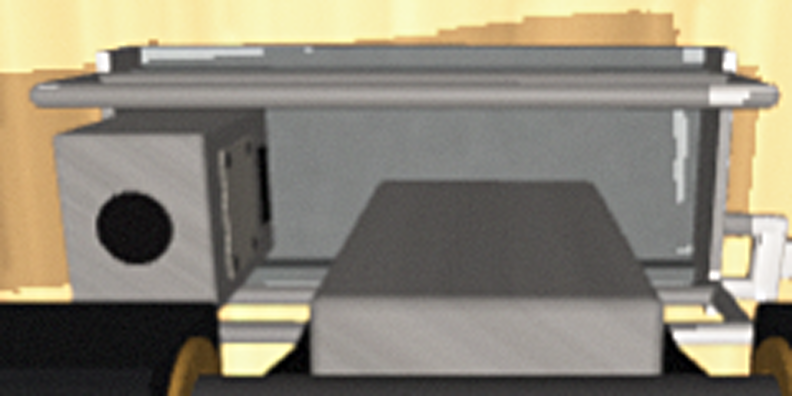

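Call:
carry_out(increments="0 0 0 0.0005 0.001 0.015 0.04; 0 0 0 0.0005 0.001 0.035 0.04; 0 0 0 0.0005 0.001 0.055 0.04; 0 0 0 0.0005 0.001 0.07 0.04; 0 0 0 0.0005 0.001 0.08 0.04")

```text
time: 21.05
ee_pos: [0.6015, 0.0131, 0.119]
eef_rot: [1.0, 0.01, -0.001, -0.001]
ft_force: [0.3, -0.0, -2.8]
width: 0.0479
```

```bash
python3 go.py 0.602 0.0127 0.06 1
```

```text
turn [-0.12  0.06  0.1 ] q7 -0.09
turn [-9.000e-02 -2.000e-01 -1.799e+02] q7 -0.09
shift [0.0005 0.0006 0.059 ] t 21.05 pos [0.6015 0.0131 0.119 ] F [ 0.31 -0.   -2.75] w 0.0479
```

Call:
carry_out(increments="-0.1 0 0 0.0005 0.0006 0.01 0.04; -0.1 0 0 0.0005 0.0006 0.024 0.04; -0.1 0 0 0.0005 0.0006 0.038 0.04; -0.1 0 0 0.0005 0.0006 0.05 0.04; -0.1 0 0 0.0005 0.0006 0.06 0.04")

```text
time: 21.68
ee_pos: [0.6019, 0.0127, 0.0581]
eef_rot: [1.0, 0.01, -0.001, -0.0]
ft_force: [0.8, 0.8, -3.3]
width: 0.0478
```

```bash
python3 go.py 0.602 0.0127 0.041 1; python3 - <<'E'
from h import *
from bench import r
for n in ("wrist","scene"):
  p,d=r.camera(n)
  if n=="scene": p=cv2.resize(p[60:240,170:340],None,fx=3.3,fy=3.3,interpolation=cv2.INTER_CUBIC)
  cv2.imwrite(f"pics/{n}13.png",p)
E
```

```text
turn [-0.03  0.08  0.1 ] q7 -0.09
turn [-1.300e-01 -4.000e-02 -1.799e+02] q7 -0.09
shift [ 0.0002 -0.      0.0171] t 21.675 pos [0.6019 0.0127 0.0581] F [ 0.79  0.84 -3.29] w 0.0478
```

View pics/wrist13.png

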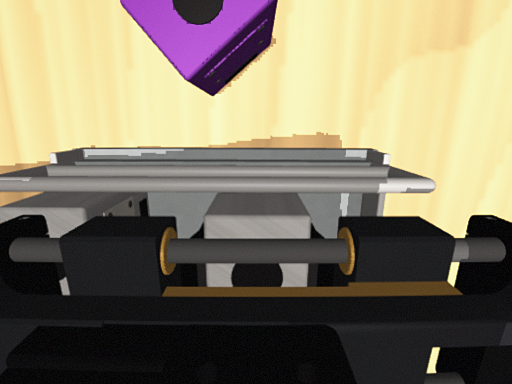

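View pics/scene13.png

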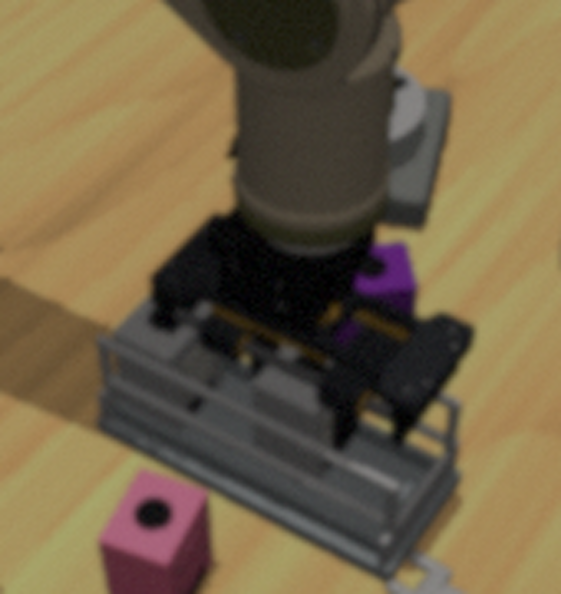

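The housing is between the wires with equal gaps and the old housing is undisturbed. I'll lower the last 17 mm slowly.

Call:
carry_out(increments="0 0 0 0 0 0.004 0.04; 0 0 0 0 0 0.008 0.04; 0 0 0 0 0 0.012 0.04; 0 0 0 0 0 0.015 0.04; 0 0 0 0 0 0.017 0.04")

```text
time: 22.4
ee_pos: [0.6012, 0.0126, 0.0411]
eef_rot: [1.0, 0.01, -0.002, -0.0]
ft_force: [-7.8, -1.5, 13.3]
width: 0.0482
```

Call:
carry_out(increments="0 0 0 0 0 -0.001 0.04; 0 0 0 0 0 -0.001 0.04; 0 0 0 0 0 -0.001 0.05; 0 0 0 0 0 -0.001 0.056; 0 0 0 0 0 -0.001 0.064")

```text
time: 23.02
ee_pos: [0.6015, 0.0127, 0.0423]
eef_rot: [1.0, 0.01, -0.001, -0.0]
ft_force: [-0.2, -0.5, 0.5]
width: 0.0594
```

```bash
python3 go.py 0.602 0.0127 0.15 1; python3 - <<'E'
from h import *
from bench import r
for n in ("scene",):
  p,d=r.camera(n)
  if n=="scene": p=cv2.resize(p[60:240,170:340],None,fx=3.3,fy=3.3,interpolation=cv2.INTER_CUBIC)
  cv2.imwrite(f"pics/{n}14.png",p)
E
```

```text
turn [-0.02  0.14  0.1 ] q7 -0.09
turn [-2.300e-01 -3.000e-02 -1.799e+02] q7 -0.09
shift [ 3.000e-04 -1.000e-04 -1.077e-01] t 23.025 pos [0.6015 0.0127 0.0423] F [-0.18 -0.5   0.48] w 0.0594
```

View pics/scene14.png

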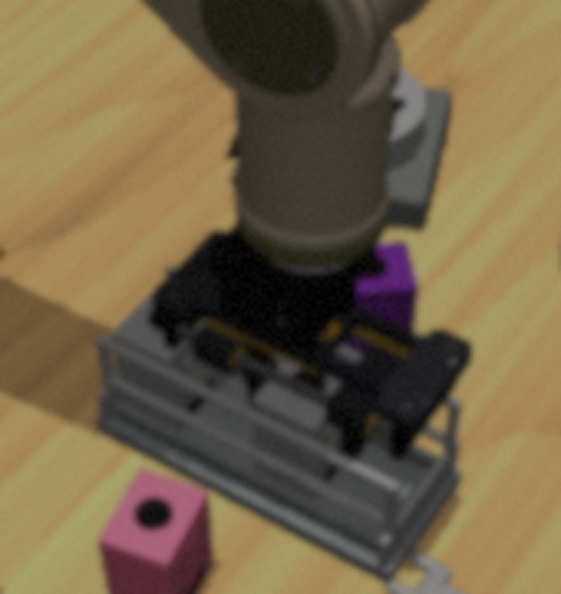

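The gripper is open to 59 mm around the standing housing, with no load on it. I'll raise straight up.

Call:
carry_out(increments="0 0 0 0 0 0 0.064; 0 0 0 0 0 -0.01 0.064; 0 0 0 0 0 -0.03 0.064; 0 0 0 0 0 -0.07 0.064; 0 0 0 0 0 -0.12 0.064")

```text
time: 23.7
ee_pos: [0.6011, 0.0126, 0.1635]
eef_rot: [1.0, 0.01, -0.002, -0.0]
ft_force: [0.8, -0.8, 0.8]
width: 0.0639
```

Call:
carry_out(increments="0 0 0 0 0.03 -0.04 0.064; 0 0 0 0 0.07 -0.07 0.064; 0 0 0 -0.03 0.12 -0.08 0.064; 0 0 0 -0.06 0.17 -0.08 0.064; 0 0 0 -0.09 0.22 -0.08 0.064")

```text
time: 24.32
ee_pos: [0.5146, -0.2107, 0.2449]
eef_rot: [1.0, 0.01, -0.001, 0.0]
ft_force: [0.4, -0.6, -0.3]
width: 0.064
```

```bash
python3 go.py 0.45 -0.35 0.25 1; python3 - <<'E'
from h import *
from bench import r
for n in ("scene","top"):
  p,d=r.camera(n)
  cv2.imwrite(f"pics/{n}15r.png",p)
  if n=="scene": p=cv2.resize(p[120:240,180:340],None,fx=4,fy=4,interpolation=cv2.INTER_CUBIC)
  else: p=cv2.resize(p[165:275,210:320],None,fx=5,fy=5,interpolation=cv2.INTER_CUBIC)
  cv2.imwrite(f"pics/{n}15.png",p)
E
```

```text
turn [-0.    0.14  0.1 ] q7 0.34
turn [  -0.22   -0.   -179.9 ] q7 0.34
shift [-0.0673  0.138  -0.0049] t 24.325 pos [ 0.5146 -0.2107  0.2449] F [ 0.38 -0.57 -0.27] w 0.064
```

View pics/scene15.png

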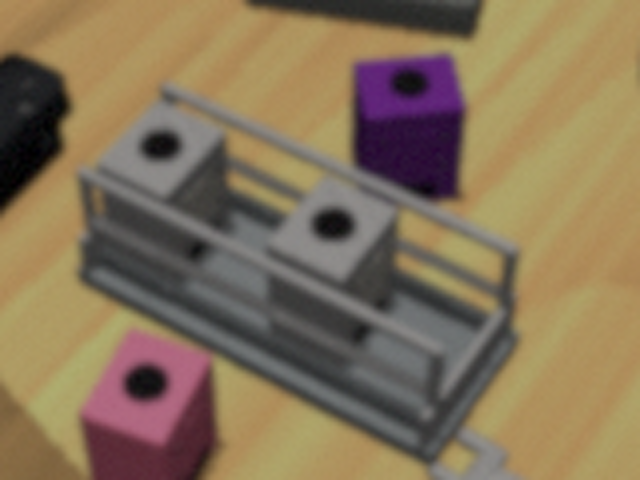

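View pics/top15.png

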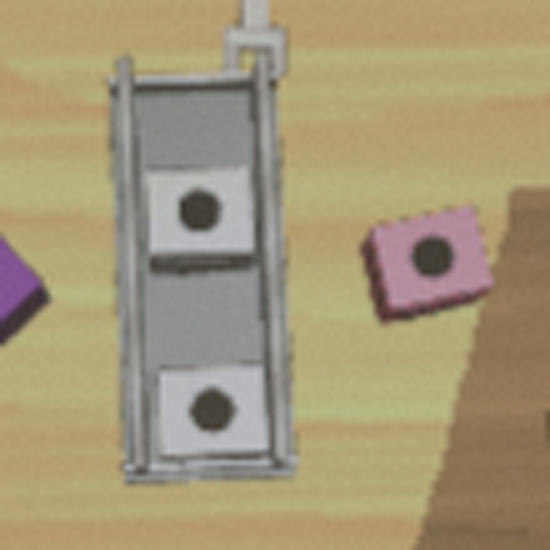

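Both housings stand upright and square in the lane: in the top view the new dot is at (199,210) and the old one at (212,410), and the old one is unmoved. I'll check the numbers once more, then hand in.

```bash
python3 - <<'E'
from h import *
from bench import r
m=r.camera_model("top")
q=lambda u,v,z:onz(m,210+(u+.5)/5-.5,165+(v+.5)/5-.5,z)[:2]
c=np.array([.5755,.0122]);a=np.radians(1);R=np.array([[np.cos(a),np.sin(a)],[-np.sin(a),np.cos(a)]])
for n,t in (("new",(199.5,210.5)),("old",(212.5,410.5))): print(n,(R@(q(*t,.094)-c)).round(4))
d=r.camera("top")[1]
def zz(u,v):
    o,k=ray(m,u,v);return (o+k*np.median(d[v-1:v+2,u-1:u+2]))[2]
print("heights new,old",zz(246,206).round(4),zz(256,252).round(4), "pan",zz(146,264).round(4))
p0=cv2.imread("pics/top0.png").astype(int);p1=cv2.imread("pics/top15r.png").astype(int)
D=abs(p0-p1).max(2)>45
for n,(x0,y0,x1,y1) in dict(jar=(130,170,162,202),wrench=(252,120,270,182),spool=(352,160,392,200)).items(): print(n,D[y0:y1,x0:x1].sum())
r.close_job()
E
```

```text
new [ 0.0266 -0.0001]
old [-0.0844 -0.0021]
heights new,old 0.0961 0.095 pan 0.0658
jar 0
wrench 0
spool 677
the job is handed in; nothing more can be done
```

```bash
python3 -c "
import cv2;p=cv2.imread('pics/top15r.png');cv2.imwrite('pics/sp.png',cv2.resize(p[130:300,270:440],None,fx=3,fy=3))"
```

```text
(no output)
```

View pics/sp.png

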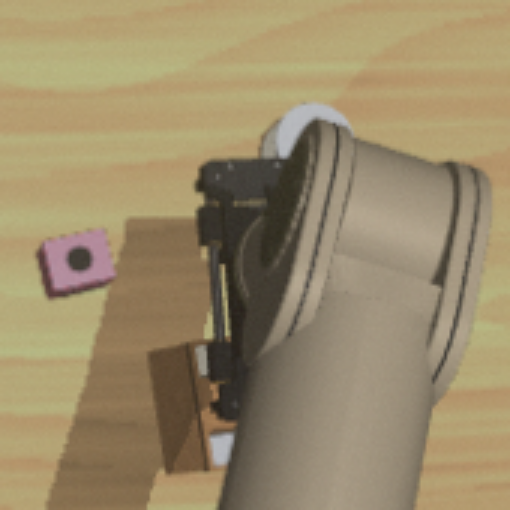

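I restocked the lane in the order asked and handed the job in at about 24 s of robot time. No verdict is reported back.

- **Old housing:** I pulled it forward with the fingers behind it until it met the front lip, which I felt as a force of about 10 N. My last check puts it at lane x -0.084 m, y -0.002 m, upright.
- **New housing on the scale:** I lifted it from the carton by its narrow ends and set it about 1 mm from the pan centre. It stood released for well over a second. I then gripped it again by its broad faces.
- **New housing in the lane:** It stands behind the old one at lane x +0.027 m, y 0.000 m, square and upright, with its top at about 0.096 m. It was released with the gripper well clear.
- **Scale pan:** It was back at 66 mm, so it is empty.

**Slips and checks:**
- **Wrong-way turn:** While turning for the second grip I first went the wrong way and brought the last joint to -2.59, just inside its -2.6 limit. The tool dropped about 15 mm, stayed clear of the housing, and I turned back.
- **Hard set-down:** In the lane the set-down force reached about 13 N before I backed off 1 mm and let go.
- **Bystanders:** The jar and wrench images had not changed. The same check on the spool failed because the arm was covering it in the last top view. Its visible edge is where it was at the start, and the gripper never came near its height.

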